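# Clear the gear case and hold its lid

### The job

Two aluminium cover plates have been left standing on the lid of the gear case. Stand each of them on edge, fully down, in a free slot of the wooden rack (the two outer slots; leave the short plate and the other things on the bench alone), and let go of them. Then raise the lid by its bar handle to 50 degrees open and finish while holding it there, still, so that a colleague can take the gears out with both hands: the lid falls shut if let go.

Things in the scene. Friction and masses are not known exactly. Their poses are not given: they have to be found in the camera images.
- plate_a_mid (a point): flat aluminium cover plate, 80 mm long (its x) by 6 mm thick (its y) by 90 mm tall (its z, up), about 120 g; starts standing on edge in a rubber slot on the case's lid (slot 9 mm wide, 20 mm deep), on the left half of the lid as seen from the robot. This point is the plate's centre, 45 mm above its lower edge
- plate_b_mid (a point): flat aluminium cover plate, 80 mm long (its x) by 6 mm thick (its y) by 90 mm tall (its z, up), about 120 g; starts standing on edge in a rubber slot on the case's lid (slot 9 mm wide, 20 mm deep), on the right half of the lid as seen from the robot. This point is the plate's centre, 45 mm above its lower edge
- slot_left (a point): left outer slot of the wooden slotted rack (110 mm by 190 mm, three parallel slots 65 mm apart; the middle one is taken by a shorter plate, 70 mm by 45 mm tall). This point is the middle of the slot's floor, 12 mm above the table. x runs along the slot (110 mm long, open at both ends), y across it, z up. The slot is 9 mm wide and its walls are 25 mm high, flared at the mouth to about 23 mm
- slot_right (a point): right outer slot of the wooden slotted rack (110 mm by 190 mm, three parallel slots 65 mm apart; the middle one is taken by a shorter plate, 70 mm by 45 mm tall). This point is the middle of the slot's floor, 12 mm above the table. x runs along the slot (110 mm long, open at both ends), y across it, z up. The slot is 9 mm wide and its walls are 25 mm high, flared at the mouth to about 23 mm
- case_lid (a joint): angle of the gear case's lid in rad: 0 shut, grows as it opens upward, 0.873 = 50 degrees; range 0 to 1.9. The lid has a free hinge and falls shut by its weight (about 0.4 kg)
- lid_handle (a point): middle of the lid's steel bar handle: a round bar 12 mm thick and 110 mm long, parallel to the hinge, 35 mm above the lid's top face, on two end posts, near the lid's free edge (the edge nearest the robot). The lid is a grey slab 206 mm by 264 mm, 8 mm thick, on a dark box 200 mm by 260 mm by 80 mm high; the shut lid's top face is 88 mm above the table. Axes turn with the lid: shut, x points away from the robot from handle towards hinge, y along the bar, z up
- lid_hinge (a point): middle of the lid's hinge line, at the far rim of the case, 80 mm above the table; 170 mm from the handle along x and 43 mm below it when shut. y runs along the hinge line; the lid's free edge rises and moves away from the robot as it opens. Axes turn with the lid, as for the handle

How it is judged:
On the way:
1. both plates stand released in the rack's outer slots, the lid still shut (((y of plate_a_mid in the frame of slot_left between -0.012 and 0.012 m and x of plate_a_mid in the frame of slot_left between -0.03 and 0.03 m and z of plate_a_mid in the frame of slot_left between 0.034 and 0.052 m and angle between the y axis of plate_a_mid and the y axis of slot_left, either way round below 0.2 rad) or (y of plate_a_mid in the frame of slot_right between -0.012 and 0.012 m and x of plate_a_mid in the frame of slot_right between -0.03 and 0.03 m and z of plate_a_mid in the frame of slot_right between 0.034 and 0.052 m and angle between the y axis of plate_a_mid and the y axis of slot_right, either way round below 0.2 rad)) and contact force between the fingers and plate_a below 0.1 N and linear speed of each of plate_a, plate_b below 0.03 m/s and ((y of plate_b_mid in the frame of slot_left between -0.012 and 0.012 m and x of plate_b_mid in the frame of slot_left between -0.03 and 0.03 m and z of plate_b_mid in the frame of slot_left between 0.034 and 0.052 m and angle between the y axis of plate_b_mid and the y axis of slot_left, either way round below 0.2 rad) or (y of plate_b_mid in the frame of slot_right between -0.012 and 0.012 m and x of plate_b_mid in the frame of slot_right between -0.03 and 0.03 m and z of plate_b_mid in the frame of slot_right between 0.034 and 0.052 m and angle between the y axis of plate_b_mid and the y axis of slot_right, either way round below 0.2 rad)) and contact force between the fingers and plate_b below 0.1 N and value of joint case_lid below 0.06 rad), for 0.2 s.
At the end, for the whole second after the job is handed in: Each plate stands released and at rest on the floor of an outer slot (centre within 30 mm of its middle along it, 12 mm across, leaning under 0.2 rad); the lid is still at 50 degrees, 5 either way, held by the robot alone (at least 0.3 N) (((y of plate_a_mid in the frame of slot_left between -0.012 and 0.012 m and x of plate_a_mid in the frame of slot_left between -0.03 and 0.03 m and z of plate_a_mid in the frame of slot_left between 0.034 and 0.052 m and angle between the y axis of plate_a_mid and the y axis of slot_left, either way round below 0.2 rad) or (y of plate_a_mid in the frame of slot_right between -0.012 and 0.012 m and x of plate_a_mid in the frame of slot_right between -0.03 and 0.03 m and z of plate_a_mid in the frame of slot_right between 0.034 and 0.052 m and angle between the y axis of plate_a_mid and the y axis of slot_right, either way round below 0.2 rad)) and contact force between each of the fingers, case_lid and plate_a below 0.1 N and linear speed of each of plate_a, plate_b below 0.03 m/s and ((y of plate_b_mid in the frame of slot_left between -0.012 and 0.012 m and x of plate_b_mid in the frame of slot_left between -0.03 and 0.03 m and z of plate_b_mid in the frame of slot_left between 0.034 and 0.052 m and angle between the y axis of plate_b_mid and the y axis of slot_left, either way round below 0.2 rad) or (y of plate_b_mid in the frame of slot_right between -0.012 and 0.012 m and x of plate_b_mid in the frame of slot_right between -0.03 and 0.03 m and z of plate_b_mid in the frame of slot_right between 0.034 and 0.052 m and angle between the y axis of plate_b_mid and the y axis of slot_right, either way round below 0.2 rad)) and contact force between each of the fingers, case_lid and plate_b below 0.1 N and value of joint case_lid between 0.785 and 0.96 rad and velocity of joint case_lid between -0.08 and 0.08 rad/s and contact force between any of the fingers, the arm and case_lid above 0.3 N and contact force between case_lid and short_plate below 0.1 N and contact force between case_lid and driver_a below 0.1 N and contact force between case_lid and driver_b below 0.1 N and contact force between case_lid and motor below 0.1 N and contact force between case_lid and screw_dish below 0.1 N and contact force between case_lid and drill_half below 0.1 N and contact force between case_lid and meter below 0.1 N and contact force between case_lid and oil_can below 0.1 N); the arm keeps its last pose, push and grip.
It fails at once if a bystander on the bench, or the short plate in the rack, is pushed more than 30 mm (distance of any of short_plate, driver_a, driver_b, motor, screw_dish, drill_half, meter, oil_can from where it was at the start of the episode above 0.03 m).
It fails at once if the lid is thrown open beyond 80 degrees (value of joint case_lid above 1.4 rad).
It also fails if it takes over 72 s, if anything falls off the work surface, if the arm or the gripper's body presses on something with over 40 N, if the wrist force passes 120 N, or if a joint passes its speed limit or range.

### The arm

A 7-joint arm with a two-finger parallel gripper is mounted at the origin on the work surface. World frame = base frame: x ahead of the robot, y to its left, z up, the work surface at z = 0. Lengths are in m, angles in rad, forces in N, time in s.
With the tool pointing down it reaches from about 0.425 to 0.925 m from the base axis. Payload 6.8 kg.
Tool frame: the origin (TCP) lies midway between the tips of the shut fingers; the grasp point (between the pads) lies 19 mm behind it (env.grip_depth is the distance from the TCP to the grasp point, in m); z points along the fingers, y is the line along which they close (so a half turn about z gives the same grasp; the last joint's range is limited). The gripper opens to 85 mm and grips with 20 to 120 N. Pads are 22 mm wide; open, the fingers measure 114 mm over their backs; the gripper's body (76 mm by 85 mm) begins 54 mm behind the grasp point. The pads swing forward as they close: fully open they stand 13 mm farther back than shut.
Start: joints at [-0.108, 0.477, 0.022, 1.555, -0.011, 1.109, -0.083], TCP at [0.675, 0, 0.193] pointing down, gripper open.
Joint ranges: [-2.96, 2.96], [-0.34, 2.1], [-1.41, 1.46], [0.24, 2.44], [-1.37, 4.51], [0.17, 1.92], [-2.96, 2.96]. Speed limits (rad/s): [2.39, 2.39, 3.14, 3.14, 3.14, 3.14, 3.14].

### API

Orientations are given as a 3x3 rotation matrix whose columns are the frame's x, y, z axes.
In Python, from station import env, vision, ticket gives the robot as it stands.
- The arm moves only by the tool send_rows, never from a script. Its argument "series" is a list of rows, each a list of 3 entries, a list of its own where there are three numbers: the shift along the tool's x, y, z in m, then the turn, a rotation vector about the tool's x, y, z in units of 5 degrees (1.0 is 5 degrees), then the closure, from 0 (fully open) to 1 (shut). A call has 1 to 5 rows; each row is the pose to reach, as a shift and turn from the pose commanded when the call began, along the tool's axes at that moment; what a row does not reach only later rows make up. A row lasts 1/12 s, in which the tool goes at most 41.7 mm and 7.16 degrees, less where a joint would pass 70% of its speed; a pose out of reach is approached as far as the arm can. A call with a gripper value outside its range is refused whole. The fingers move at their own pace and stop on an object; "force" is the grip in N (left out, the last holds). Time passes only in rows, so rows that repeat a pose let the fingers close. It gives the time, the measured TCP pose, the force, the opening and the grip force at its end, in the units of the state.
- env.state(): the state, without advancing time (a new reading comes with each control period).
- vision.capture(name): name is "scene" or "side" or "wrist"; returns the picture (384x512x3 uint8, red, green, blue); there is no depth.
- vision.camera_params(name): a dict with "camera_matrix" (3x3 intrinsics, pixels), "k1" (the pictures are not rectified: a ray, as slopes to the right and down, at radius r is drawn at 1 + k1 r^2 times it, then the intrinsics apply), "position" and "orientation" of the camera in the world; the wrist camera has in their place "hand_eye" (4x4, takes a point from camera to tool coordinates, whose origin is the TCP and whose axes are the flange's). Camera axes: x right, y down, z forward; pixel columns grow to the right and rows downward; lengths in m; the calibration is good to about 2 mm. A picture is of the moment at which its call begins: read the wrist's pose just before it. camera_params takes no time and is no camera call.
- ticket.hand_in(): hands the job in; it is judged then, once.
The state is a dict: "time_s": time; "q": joint angles; "joint_vel": joint speeds; "joint_efforts": joint torques, N m; "eef_pos": TCP position; "orientation": TCP orientation; "contact_force": force on the tool from outside, world axes, zero at the start; "moment": the same for the moment, N m; "gripper_width": finger opening in m; "grasp_force": force on a finger pad.
Only numpy, scipy, OpenCV 4.12 (cv2) and the standard library are available. Lean on these libraries where they do the work, as an engineer would, in place of code of your own. Each camera call takes 0.05 s, during which the arm holds its last target. There are 200 camera calls.

## Working session

There is one attempt and no reset: what is moved stays moved. The work goes in short steps, Python scripts to look and compute and a tool call to move; the robot and the scene stay as the last step left them, time stands still between calls to the robot, and variables do not carry over. Pictures are saved under pics/ and viewed, at most 10 in all, crops included, and the job is handed in when it is done.

Besides the shell and the picture viewer there is one more tool, called after "Emit:" by a JSON object that holds its "name" and its "arguments", one argument or row to a line. send_rows: Moves the arm, as the interface text tells. Its arguments: {"type":"object","properties":{"series":{"type":"array","items":{"type":"array"}},"force":{"type":"number"}},"required":["series"]}

```bash
ls; mkdir -p pics; python3 - <<'E'
from station import env,vision
import cv2,numpy as np
s=env.state();print(s['time_s'],s['eef_pos'],np.round(s['orientation'],3).tolist(),env.grip_depth)
for n in("scene","side","wrist"):
    p=vision.camera_params(n);print(n,{k:np.round(v,4).tolist() for k,v in p.items()})
    im=vision.capture(n);cv2.imwrite(f"pics/{n}0.png",im[:,:,::-1])
E
```

```text
pics
0.0 [ 6.74345115e-01 -5.12409785e-05  1.92335288e-01] [[0.0, 1.0, -0.002], [1.0, -0.0, -0.0], [-0.0, -0.002, -1.0]] 0.0187
scene {'camera_matrix': [[498.9679, 0.0, 260.9926], [0.0, 498.9679, 191.3039], [0.0, 0.0, 1.0]], 'k1': 0.0047, 'position': [1.4519, -0.626, 0.7948], 'orientation': [[0.5696, 0.4633, -0.6789], [0.8218, -0.3074, 0.4797], [0.0135, -0.8312, -0.5558]]}
side {'camera_matrix': [[489.6767, 0.0, 253.0701], [0.0, 489.6767, 195.7239], [0.0, 0.0, 1.0]], 'k1': 0.0665, 'position': [0.3883, -0.5737, 0.8271], 'orientation': [[0.9328, -0.2793, 0.2276], [-0.3602, -0.7091, 0.6062], [-0.0079, -0.6475, -0.7621]]}
wrist {'camera_matrix': [[304.0765, 0.0, 261.5325], [0.0, 304.0765, 184.0382], [0.0, 0.0, 1.0]], 'k1': -0.007, 'hand_eye': [[0.001, -0.9513, -0.3083, 0.0785], [1.0, 0.0008, 0.0005, -0.0002], [-0.0002, -0.3083, 0.9513, -0.1805], [0.0, 0.0, 0.0, 1.0]]}
```

View pics/scene0.png

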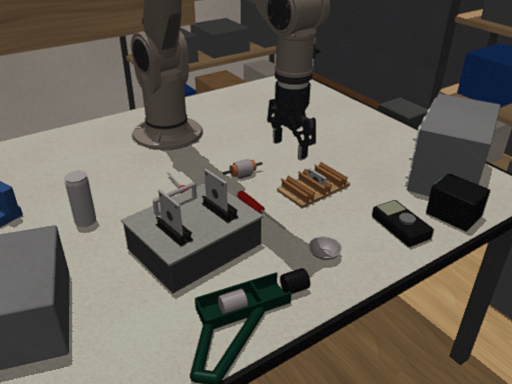

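View pics/side0.png

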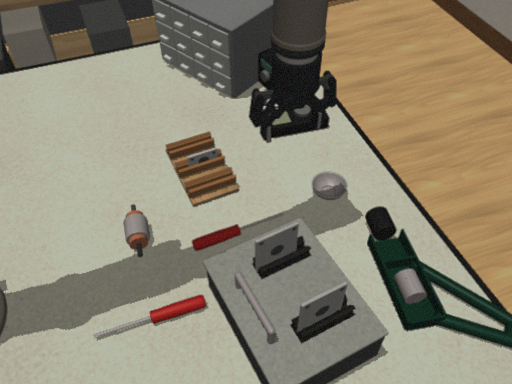

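```bash
cat > h.py <<'E'
from station import env,vision
import cv2,numpy as np
def cam(n,st=None):
    p=vision.camera_params(n)
    if n=="wrist":
        T=np.eye(4);T[:3,:3]=st['orientation'];T[:3,3]=st['eef_pos'];T=T@np.array(p['hand_eye'])
        R,c=T[:3,:3],T[:3,3]
    else:R,c=np.array(p['orientation']),np.array(p['position'])
    return np.array(p['camera_matrix']),p['k1'],R,c
def ray(C,uv):
    K,k,R,c=C;d=(np.array(uv,float)-K[:2,2])/K[[0,1],[0,1]]
    s=d.copy()
    for _ in range(20):s=d/(1+k*(s@s))
    return c,R@np.r_[s,1]
def plane(C,uv,z):
    c,d=ray(C,uv);return c+d*(z-c[2])/d[2]
def tri(C1,u1,C2,u2):
    c1,d1=ray(C1,u1);c2,d2=ray(C2,u2)
    t=np.linalg.lstsq(np.c_[d1,-d2],c2-c1,rcond=None)[0]
    a,b=c1+d1*t[0],c2+d2*t[1];return (a+b)/2,np.linalg.norm(a-b)
def proj(C,P):
    K,k,R,c=C;v=R.T@(np.array(P)-c);s=v[:2]/v[2];s=s*(1+k*(s@s));return s*K[[0,1],[0,1]]+K[:2,2]
E
python3 - <<'E'
import cv2
a=cv2.imread('pics/side0.png')[215:384,200:390];cv2.imwrite('pics/s_case.png',cv2.resize(a,None,fx=3.5,fy=3.5,interpolation=cv2.INTER_CUBIC))
a=cv2.imread('pics/side0.png')[125:210,160:245];b=cv2.imread('pics/scene0.png')[155:215,270:355]
a=cv2.resize(a,None,fx=4,fy=4,interpolation=cv2.INTER_CUBIC);b=cv2.resize(b,None,fx=4,fy=4,interpolation=cv2.INTER_CUBIC)
import numpy as np
cv2.imwrite('pics/rack.png',np.vstack([a,b]))
E
```

```text
(no output)
```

View pics/s_case.png

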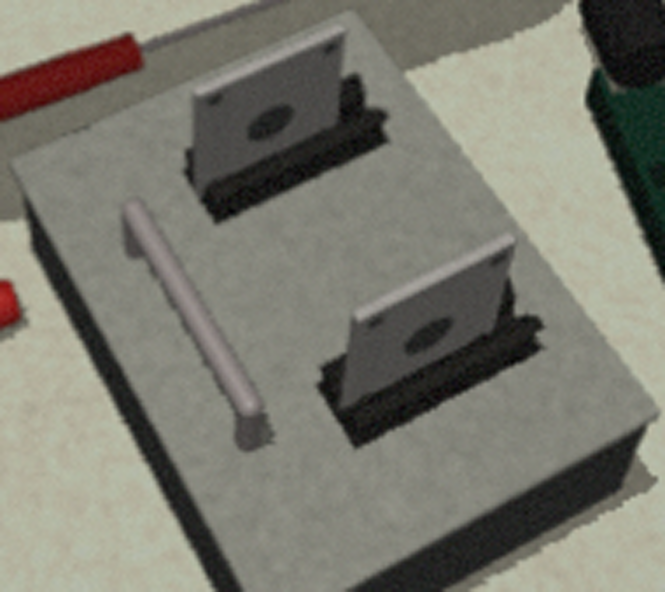

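View pics/wrist0.png

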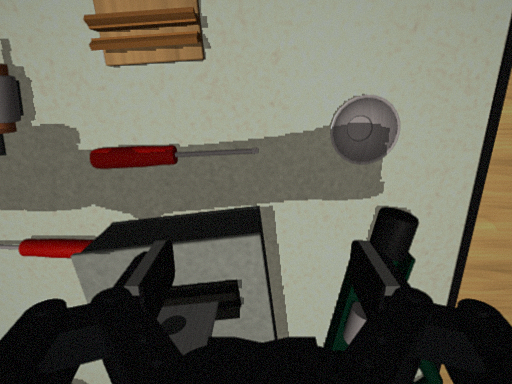

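```bash
python3 - <<'E'
from h import *
C=cam("side")
f=lambda x,y:(x/3.5+200-.4,y/3.5+215-.4)
def seg(n,p,q,z):
    a,b=plane(C,f(*p),z),plane(C,f(*q),z);d=b-a;print(n,np.round((a+b)/2,4),'len',round(np.linalg.norm(d),4),'yaw',np.degrees(np.arctan2(d[1],d[0])).round(1))
for z in(.178,.182):
    seg('a',(195,95),(344,31),z);seg('b',(354,317),(513,238),z)
seg('h',(132,203),(250,404),.126)
seg('lidtop',(12,162),(350,12),.088)
seg('lidfar',(350,12),(657,414),.088)
s=env.state();W=cam("wrist",s)
for u in[(86,16),(198,10),(90,43),(202,36)]:print(u,plane(W,u,.037).round(4))
for u in[(107,66),(204,60)]:print(u,plane(W,u,.0).round(4))
for n in("scene","side"):
    print(n,proj(cam(n),[.5,.1,.03]))
E
```

```text
a [ 0.59   -0.1451  0.178 ] len 0.0795 yaw 6.2
b [ 0.611  -0.2732  0.178 ] len 0.0798 yaw 6.7
a [ 0.5888 -0.1478  0.182 ] len 0.079 yaw 6.2
b [ 0.6096 -0.2751  0.182 ] len 0.0793 yaw 6.7
h [ 0.52   -0.2189  0.126 ] len 0.1139 yaw -83.2
lidtop [ 0.5714 -0.0826  0.088 ] len 0.2014 yaw 7.1
lidfar [ 0.6878 -0.1999  0.088 ] len 0.2614 yaw -82.8
(86, 16) [0.5004 0.1442 0.037 ]
(198, 10) [0.6117 0.1492 0.037 ]
(90, 43) [0.5002 0.1197 0.037 ]
(202, 36) [0.6143 0.126  0.037 ]
(107, 66) [0.4966 0.0999 0.    ]
(204, 60) [0.6085 0.1062 0.    ]
scene [276.50508856 181.27319063]
side [190.85519337 199.09121621]
```

View pics/rack.png

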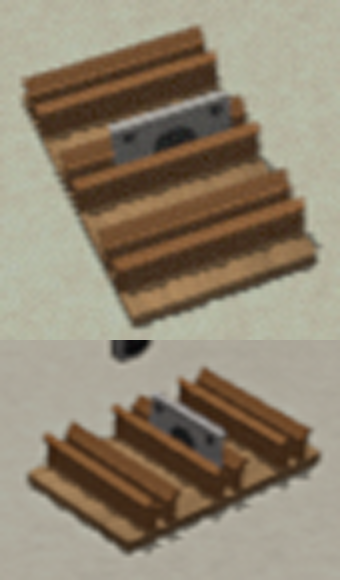

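```bash
python3 - <<'E'
from h import *
C=cam("side")
f=lambda x,y,o:(x/4+o[0]-.4,y/4+o[1]-.4)
def seg(n,C,o,p,q,z=.037):
    a,b=plane(C,f(*p,o),z),plane(C,f(*q,o),z);d=b-a;print(n,np.round((a+b)/2,4),'len',round(np.linalg.norm(d),4),'yaw',np.degrees(np.arctan2(d[1],d[0])).round(1))
o=(160,125)
seg('L1',C,o,(25,80),(200,28));seg('L2',C,o,(37,107),(215,53));seg('R1',C,o,(98,237),(288,172));seg('R2',C,o,(113,264),(303,200));seg('base',C,o,(136,325),(318,260),0)
C=cam("scene");o=(270,155-85)
seg('L2',C,o,(180,382),(307,452));seg('L1',C,o,(200,370),(310,432));seg('R2',C,o,(45,436),(162,515));seg('R1',C,o,(70,425),(176,495))
E
```

```text
L1 [0.5461 0.2769 0.037 ] len 0.1083 yaw 2.8
L2 [0.5472 0.2528 0.037 ] len 0.1091 yaw 3.0
R1 [0.5535 0.1449 0.037 ] len 0.112 yaw 4.1
R2 [0.5549 0.1225 0.037 ] len 0.1104 yaw 3.4
base [0.5585 0.1086 0.    ] len 0.1086 yaw 4.1
L2 [0.5612 0.247  0.037 ] len 0.1244 yaw 5.9
L1 [0.5493 0.269  0.037 ] len 0.111 yaw 4.6
R2 [0.5656 0.1152 0.037 ] len 0.1231 yaw 2.9
R1 [0.558  0.1387 0.037 ] len 0.1117 yaw 3.0
```

Emit:
{"name": "send_rows", "arguments": {
  "series": [
    [[-0.14,-0.08,-0.1],[0,0,16.7],0],
    [[-0.14,-0.08,-0.1],[0,0,16.7],0],
    [[-0.14,-0.08,-0.1],[0,0,16.7],0],
    [[-0.14,-0.08,-0.1],[0,0,16.7],0],
    [[-0.14,-0.08,-0.1],[0,0,16.7],0]
  ]
}}

```text
time_s: 0.57
eef_pos: [0.5934, -0.1451, 0.2961]
orientation: [[0.594, 0.804, 0.002], [0.804, -0.594, -0.002], [-0.0, 0.003, -1.0]]
contact_force: [-0.1, -0.9, 0.3]
gripper_width: 0.0855
grasp_force: 0.0
```

Emit:
{"name": "send_rows", "arguments": {
  "series": [
    [[0,0,0],[0,0,7],0],
    [[0,0,0],[0,0,7],0],
    [[0,0,0],[0,0,7],0],
    [[0,0,0],[0,0,7],0],
    [[0,0,0],[0,0,7],0]
  ]
}}

```text
time_s: 0.98
eef_pos: [0.5947, -0.1399, 0.293]
orientation: [[0.947, 0.323, -0.001], [0.323, -0.947, 0.0], [-0.0, -0.0, -1.0]]
contact_force: [0.6, -1.0, -1.0]
gripper_width: 0.085
grasp_force: 0.0
```

Emit:
{"name": "send_rows", "arguments": {
  "series": [
    [[0,0,0],[0,0,1.4],0],
    [[0,0,0],[0,0,2.4],0],
    [[0,0,0],[0,0,2.4],0]
  ]
}}

```text
time_s: 1.23
eef_pos: [0.5948, -0.1398, 0.2929]
orientation: [[0.993, 0.122, -0.001], [0.122, -0.993, 0.0], [-0.001, -0.0, -1.0]]
contact_force: [-0.5, -0.2, -0.0]
gripper_width: 0.0852
grasp_force: 0.0
```

```bash
python3 - <<'E'
from h import *
s=env.state();im=vision.capture("wrist");cv2.imwrite("pics/w1.png",im[:,:,::-1])
print(s['eef_pos'].round(4),np.round(s['orientation'],3).tolist(),s['q'])
import pickle;pickle.dump(s,open('s1.pkl','wb'))
W=cam("wrist",s)
for P in([.59,-.1455,.178],[.611,-.2735,.178]):print(proj(W,P))
E
```

```text
[ 0.5948 -0.1398  0.2929] [[0.993, 0.122, -0.001], [0.122, -0.993, 0.0], [-0.001, -0.0, -1.0]] [-0.12414662  0.30199229  0.32745143  1.60720139 -0.10086955  1.24979475
 -1.22680113]
[265.96893289 173.22748253]
[394.83298818 168.37923569]
```

View pics/w1.png

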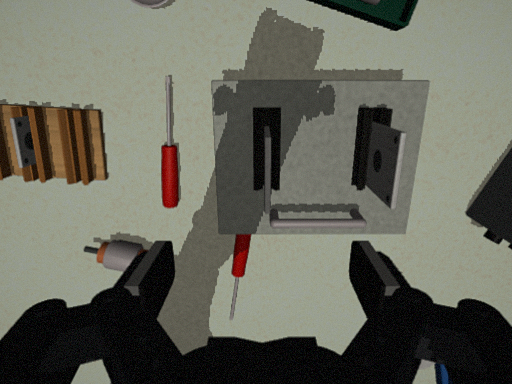

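```bash
python3 - <<'E'
from h import *
import pickle
s=pickle.load(open('s1.pkl','rb'));W=cam("wrist",s)
im=cv2.imread('pics/w1.png').max(2)
for r in range(120,220,8):print(r,im[r,258:278].tolist())
for n,z,p,q in(('a',.178,(267.3,127),(267.8,213)),('b',.178,(405,137),(398,207)),('h',.126,(274,219),(364,222)),('lid',.088,(212,80),(428,81)),('lidl',.088,(212,80),(219,233))):
    a,b=plane(W,p,z),plane(W,q,z);d=b-a;print(n,np.round((a+b)/2,4),'len',round(np.linalg.norm(d),4),'yaw',np.degrees(np.arctan2(d[1],d[0])).round(1))
E
```

```text
120 [0, 5, 6, 22, 10, 9, 23, 25, 10, 16, 12, 14, 18, 22, 18, 1, 16, 7, 13, 10]
128 [0, 19, 20, 17, 9, 18, 41, 50, 45, 50, 53, 28, 14, 23, 5, 14, 1, 5, 15, 17]
136 [3, 2, 20, 15, 13, 8, 39, 40, 52, 44, 46, 52, 32, 9, 24, 21, 7, 14, 11, 14]
144 [25, 21, 16, 9, 8, 15, 32, 74, 84, 84, 83, 90, 82, 28, 1, 13, 13, 15, 12, 3]
152 [19, 15, 8, 22, 17, 9, 27, 71, 85, 80, 85, 84, 77, 25, 9, 11, 10, 7, 17, 16]
160 [3, 5, 17, 0, 21, 7, 31, 72, 87, 90, 87, 90, 80, 32, 12, 10, 5, 7, 20, 16]
168 [13, 6, 9, 13, 13, 0, 28, 76, 81, 82, 86, 85, 64, 29, 5, 5, 0, 0, 4, 10]
176 [8, 6, 21, 16, 14, 0, 33, 78, 79, 86, 86, 84, 68, 17, 1, 5, 18, 24, 0, 16]
184 [18, 17, 18, 10, 15, 23, 33, 77, 86, 85, 88, 90, 60, 10, 3, 12, 7, 18, 9, 16]
192 [75, 73, 66, 67, 69, 68, 47, 77, 82, 89, 87, 84, 59, 69, 124, 126, 122, 120, 118, 121]
200 [67, 69, 69, 70, 66, 62, 49, 71, 85, 80, 84, 77, 96, 129, 127, 122, 123, 122, 124, 119]
208 [68, 69, 72, 70, 68, 70, 54, 77, 83, 83, 79, 77, 81, 73, 60, 57, 59, 62, 66, 70]
216 [72, 66, 73, 95, 95, 116, 114, 116, 118, 120, 118, 81, 41, 41, 38, 46, 46, 44, 37, 38]
a [ 0.5915 -0.1469  0.178 ] len 0.0898 yaw -172.3
b [ 0.6068 -0.2814  0.178 ] len 0.0736 yaw -170.3
h [ 0.5226 -0.2219  0.126 ] len 0.1129 yaw -85.0
lid [ 0.6876 -0.1999  0.088 ] len 0.2599 yaw -83.1
lidl [ 0.571  -0.0833  0.088 ] len 0.2036 yaw -173.0
```

Emit:
{"name": "send_rows", "arguments": {
  "series": [
    [[-0.006,0.005,0.04],[0,0,0],0.2],
    [[-0.006,0.005,0.08],[0,0,0],0.2],
    [[-0.006,0.005,0.12],[0,0,0],0.2],
    [[-0.006,0.005,0.155],[0,0,0],0.2],
    [[-0.006,0.005,0.159],[0,0,0],0.2]
  ]
}}

```text
time_s: 1.7
eef_pos: [0.5849, -0.1444, 0.1278]
orientation: [[0.992, 0.128, -0.011], [0.128, -0.992, 0.002], [-0.011, -0.003, -1.0]]
contact_force: [-0.7, 0.9, -0.4]
gripper_width: 0.068
grasp_force: 0.0
```

Emit:
{"name": "send_rows", "arguments": {
  "series": [
    [[0,0,0],[0,0,0],1],
    [[0,0,0],[0,0,0],1],
    [[0,0,0],[0,0,0],1],
    [[0,0,0],[0,0,0],1],
    [[0,0,0],[0,0,0],1]
  ],
  "force": 60
}}

```text
time_s: 2.12
eef_pos: [0.591, -0.1459, 0.1363]
orientation: [[0.992, 0.125, 0.003], [0.125, -0.992, -0.0], [0.003, 0.001, -1.0]]
contact_force: [0.4, 0.8, -0.2]
gripper_width: 0.008
grasp_force: 0.0
```

Emit:
{"name": "send_rows", "arguments": {
  "series": [
    [[0,0,0],[0,0,0],1],
    [[0,0,0],[0,0,0],1],
    [[0,0,-0.01],[0,0,0],1],
    [[0,0,-0.03],[0,0,0],1],
    [[0,0,-0.05],[0,0,0],1]
  ],
  "force": 60
}}

```text
time_s: 2.53
eef_pos: [0.5891, -0.1456, 0.1852]
orientation: [[0.992, 0.125, -0.001], [0.125, -0.992, 0.0], [-0.001, -0.0, -1.0]]
contact_force: [1.0, -0.8, -0.2]
gripper_width: 0.0036
grasp_force: 60.4
```

Emit:
{"name": "send_rows", "arguments": {
  "series": [
    [[0,0,-0.04],[0,0,0],1],
    [[0,0,-0.06],[0,0,0],1],
    [[0,0,-0.06],[0,0,0],1]
  ]
}}

```text
time_s: 2.78
eef_pos: [0.5928, -0.1467, 0.2509]
orientation: [[0.992, 0.125, 0.01], [0.125, -0.992, -0.001], [0.01, 0.002, -1.0]]
contact_force: [1.4, -0.8, 0.2]
gripper_width: 0.0035
grasp_force: 60.4
```

```bash
python3 - <<'E'
from h import *
s=env.state();im=vision.capture("side")[:,:,::-1];cv2.imwrite("pics/s2.png",im)
print(s['eef_pos'].round(4),s['gripper_width'],s['contact_force'])
C=cam("side");u=proj(C,s['eef_pos']).astype(int);print(u)
x0,y0=u[0]-70,u[1]-110;cr=im[max(y0,0):y0+240,max(x0,0):x0+200]
cv2.imwrite("pics/s2c.png",cv2.resize(cr,None,fx=2.4,fy=2.4,interpolation=cv2.INTER_CUBIC));print(x0,y0)
E
```

```text
[ 0.5928 -0.1467  0.2509] 0.0035256026732739232 [ 1.41264852 -0.76889193  0.18129826]
[280 204]
210 94
```

View pics/s2c.png

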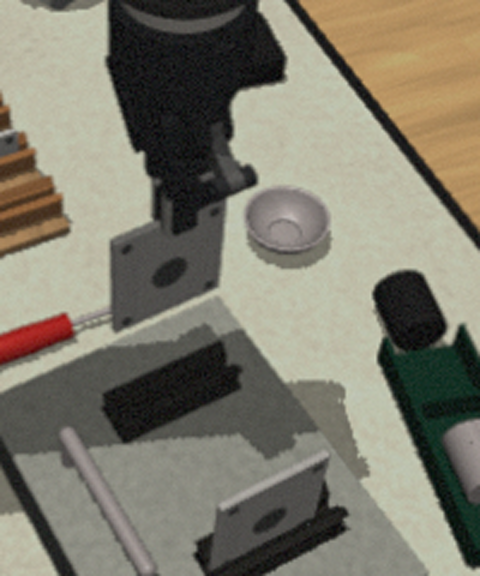

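```bash
python3 - <<'E'
from h import *
C=cam("side")
f=lambda x,y:(x/2.4+210-.3,y/2.4+94-.3)
for z in(.199,.203,.207):
    a,b=plane(C,f(118,329),z),plane(C,f(220,291),z);d=b-a;print((a+b)/2,np.linalg.norm(d),np.degrees(np.arctan2(d[1],d[0])))
E
```

```text
[ 0.59615154 -0.1433564   0.199     ] 0.07614791673423295 3.2961440345117428
[ 0.59482771 -0.14609721  0.203     ] 0.07566297028244753 3.296144034511634
[ 0.59350388 -0.14883802  0.207     ] 0.07517802383066212 3.2961440345116926
```

Emit:
{"name": "send_rows", "arguments": {
  "series": [
    [[0,-0.025,0],[0,0,0],1],
    [[0,-0.065,0],[0,0,0.2],1],
    [[0,-0.105,0],[0,0,0.4],1],
    [[0,-0.145,0],[0,0,0.6],1],
    [[0,-0.185,0],[0,0,0.76],1]
  ]
}}

```text
time_s: 3.25
eef_pos: [0.565, 0.0394, 0.2433]
orientation: [[0.998, 0.058, -0.002], [0.058, -0.998, -0.0], [-0.002, 0.0, -1.0]]
contact_force: [1.9, 0.4, -0.3]
gripper_width: 0.0038
grasp_force: 60.4
```

Emit:
{"name": "send_rows", "arguments": {
  "series": [
    [[0,-0.04,0],[0,0,0],1],
    [[0,-0.08,0],[0,0,0],1],
    [[0,-0.12,0],[0,0,0],1],
    [[0,-0.16,0],[0,0,0],1],
    [[0,-0.19,0],[0,0,0],1]
  ]
}}

```text
time_s: 3.67
eef_pos: [0.5533, 0.2315, 0.2432]
orientation: [[0.998, 0.063, -0.002], [0.063, -0.998, 0.0], [-0.002, -0.001, -1.0]]
contact_force: [0.7, -0.8, -1.3]
gripper_width: 0.0038
grasp_force: 60.4
```

Emit:
{"name": "send_rows", "arguments": {
  "series": [
    [[0,-0.03,0],[0,0,0],1],
    [[0,-0.03,0],[0,0,0],1],
    [[0,-0.03,0],[0,0,0],1],
    [[0,-0.03,0],[0,0,0],1]
  ]
}}

```text
time_s: 4.0
eef_pos: [0.5531, 0.2563, 0.2434]
orientation: [[0.998, 0.059, -0.001], [0.059, -0.998, -0.002], [-0.001, 0.002, -1.0]]
contact_force: [-0.0, -0.1, -0.2]
gripper_width: 0.0039
grasp_force: 60.4
```

Emit:
{"name": "send_rows", "arguments": {
  "series": [
    [[-0.009,-0.008,0.03],[0,0,0],1],
    [[-0.009,-0.008,0.07],[0,0,0],1],
    [[-0.009,-0.008,0.11],[0,0,0],1],
    [[-0.009,-0.008,0.14],[0,0,0],1],
    [[-0.009,-0.008,0.15],[0,0,0],1]
  ]
}}

```text
time_s: 4.42
eef_pos: [0.5412, 0.2609, 0.0894]
orientation: [[0.998, 0.057, -0.007], [0.057, -0.998, -0.005], [-0.007, 0.005, -1.0]]
contact_force: [-1.3, -1.2, -1.7]
gripper_width: 0.0038
grasp_force: 60.3
```

Emit:
{"name": "send_rows", "arguments": {
  "series": [
    [[0,0,0.004],[0,0,0],1],
    [[0,0,0.01],[0,0,0],1],
    [[0,0,0.016],[0,0,0],1],
    [[0,0,0.022],[0,0,0],1],
    [[0,0,0.022],[0,0,0],1]
  ]
}}

```text
time_s: 4.83
eef_pos: [0.5454, 0.2653, 0.0733]
orientation: [[0.998, 0.059, 0.002], [0.059, -0.998, 0.001], [0.003, -0.001, -1.0]]
contact_force: [0.1, -0.1, -0.6]
gripper_width: 0.0036
grasp_force: 60.4
```

Emit:
{"name": "send_rows", "arguments": {
  "series": [
    [[0,0,0.004],[0,0,0],1],
    [[0,0,0.008],[0,0,0],1],
    [[0,0,0.011],[0,0,0],1],
    [[0,0,0.013],[0,0,0],1],
    [[0,0,0.013],[0,0,0],1]
  ]
}}

```text
time_s: 5.25
eef_pos: [0.5436, 0.2647, 0.0586]
orientation: [[0.998, 0.059, -0.001], [0.059, -0.998, -0.001], [-0.001, 0.0, -1.0]]
contact_force: [0.3, -0.6, -1.1]
gripper_width: 0.004
grasp_force: 60.4
```

```bash
python3 - <<'E'
from h import *
s=env.state();a=vision.capture("scene")[:,:,::-1];b=vision.capture("side")[:,:,::-1]
A=cv2.resize(a[130:220,255:365],None,fx=4,fy=4,interpolation=cv2.INTER_CUBIC);B=cv2.resize(b[70:210,155:255],None,fx=2.57,fy=2.57,interpolation=cv2.INTER_CUBIC)
B=B[:360];cv2.imwrite("pics/p3.png",np.hstack([A,B]))
E
```

```text
(no output)
```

View pics/p3.png

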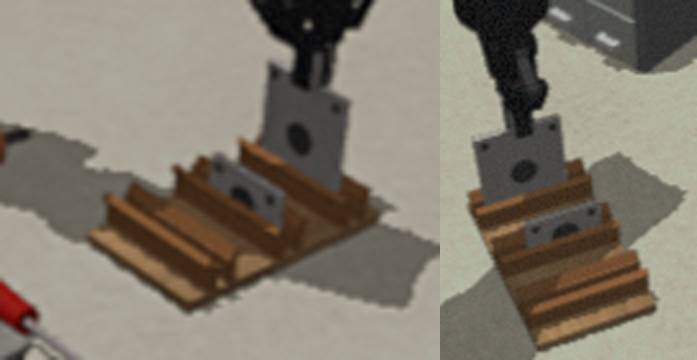

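Emit:
{"name": "send_rows", "arguments": {
  "series": [
    [[0,0,0.002],[0,0,0],1],
    [[0,0,0.003],[0,0,0],1],
    [[0,0,0.004],[0,0,0],1],
    [[0,0,0.004],[0,0,0],1]
  ]
}}

```text
time_s: 5.68
eef_pos: [0.5442, 0.2653, 0.056]
orientation: [[0.998, 0.059, 0.0], [0.059, -0.998, 0.001], [0.0, -0.001, -1.0]]
contact_force: [-1.9, 0.2, 5.3]
gripper_width: 0.0039
grasp_force: 61.0
```

Emit:
{"name": "send_rows", "arguments": {
  "series": [
    [[0,0,-0.002],[0,0,0],0.7],
    [[0,0,-0.002],[0,0,0],0.6],
    [[0,0,-0.002],[0,0,0],0.6],
    [[0,0,-0.002],[0,0,0],0.6],
    [[0,0,-0.01],[0,0,0],0.6]
  ]
}}

```text
time_s: 6.1
eef_pos: [0.543, 0.2643, 0.0641]
orientation: [[0.998, 0.059, -0.002], [0.059, -0.998, -0.001], [-0.003, 0.001, -1.0]]
contact_force: [-0.9, 0.2, 0.8]
gripper_width: 0.0346
grasp_force: 0.0
```

Emit:
{"name": "send_rows", "arguments": {
  "series": [
    [[0,0,-0.025],[0,0,0],0.6],
    [[0,0,-0.065],[0,0,0],0.6],
    [[0,0,-0.105],[0,0,0],0.5],
    [[0,0.01,-0.145],[0,0,0],0.3],
    [[0,0.04,-0.18],[0,0,0],0.2]
  ]
}}

```text
time_s: 6.52
eef_pos: [0.546, 0.2324, 0.2458]
orientation: [[0.998, 0.066, 0.003], [0.065, -0.998, 0.004], [0.003, -0.004, -1.0]]
contact_force: [0.5, 0.7, -0.2]
gripper_width: 0.0657
grasp_force: 0.0
```

Emit:
{"name": "send_rows", "arguments": {
  "series": [
    [[0,0.04,-0.01],[0,0,0],0.2],
    [[0.005,0.08,-0.02],[0,0,0],0.2],
    [[0.01,0.12,-0.03],[0,0,0],0.2],
    [[0.015,0.16,-0.03],[0,0,0],0.2],
    [[0.02,0.2,-0.03],[0,0,0],0.2]
  ]
}}

```text
time_s: 6.93
eef_pos: [0.5785, 0.0275, 0.2737]
orientation: [[0.998, 0.059, 0.003], [0.059, -0.998, 0.001], [0.003, -0.001, -1.0]]
contact_force: [0.9, 0.1, -1.2]
gripper_width: 0.0684
grasp_force: 0.0
```

Emit:
{"name": "send_rows", "arguments": {
  "series": [
    [[0.005,0.04,0],[0,0,-0.2],0.2],
    [[0.01,0.08,0],[0,0,-0.4],0.2],
    [[0.012,0.12,0],[0,0,-0.6],0.2],
    [[0.012,0.16,0],[0,0,-0.7],0.2],
    [[0.012,0.2,0],[0,0,-0.7],0.2]
  ]
}}

```text
time_s: 7.35
eef_pos: [0.6017, -0.1714, 0.2726]
orientation: [[0.993, 0.121, 0.001], [0.121, -0.993, 0.0], [0.001, -0.0, -1.0]]
contact_force: [0.5, 0.2, 0.4]
gripper_width: 0.0685
grasp_force: 0.0
```

Emit:
{"name": "send_rows", "arguments": {
  "series": [
    [[0,0.04,0],[0,0,0],0.2],
    [[0,0.07,0],[0,0,0],0.2],
    [[0,0.07,0],[0,0,0],0.2],
    [[0,0.07,0],[0,0,0],0.2]
  ]
}}

```text
time_s: 7.68
eef_pos: [0.6095, -0.2417, 0.2722]
orientation: [[0.993, 0.115, -0.0], [0.115, -0.993, -0.001], [-0.0, 0.001, -1.0]]
contact_force: [0.7, 0.3, -0.2]
gripper_width: 0.0684
grasp_force: 0.0
```

```bash
python3 - <<'E'
from h import *
s=env.state();im=vision.capture("wrist")[:,:,::-1];cv2.imwrite("pics/w4.png",im)
print(s['eef_pos'].round(4),np.round(s['orientation'],3).tolist())
W=cam("wrist",s);P=np.array([.607,-.275,.178]);u=proj(W,P).round().astype(int);print(u)
ax=np.array([.993,.122,0])
g=im.max(2)
for t in(-.03,-.015,0,.015,.03):
    v=proj(W,P+t*ax).round().astype(int);print(v,g[v[1],v[0]-14:v[0]+15].tolist())
b=vision.capture("side")[:,:,::-1];cv2.imwrite("pics/s4.png",b)
E
```

```text
[ 0.6095 -0.2417  0.2722] [[0.993, 0.115, -0.0], [0.115, -0.993, -0.001], [-0.0, 0.001, -1.0]]
[295 180]
[295 210] [125, 129, 129, 127, 133, 125, 126, 122, 128, 131, 70, 30, 83, 146, 159, 155, 152, 132, 96, 125, 125, 125, 131, 126, 127, 130, 130, 126, 125]
[295 195] [1, 19, 45, 58, 69, 126, 101, 41, 43, 47, 44, 40, 50, 134, 167, 166, 159, 155, 123, 36, 13, 24, 92, 134, 131, 128, 130, 133, 132]
[295 180] [22, 3, 17, 23, 29, 40, 44, 46, 47, 41, 38, 40, 45, 120, 159, 163, 160, 163, 137, 47, 19, 9, 45, 133, 138, 131, 132, 136, 134]
[296 165] [21, 29, 24, 25, 34, 47, 23, 29, 39, 49, 43, 43, 65, 142, 169, 171, 159, 158, 103, 30, 5, 26, 80, 137, 135, 130, 131, 129, 126]
[296 149] [15, 17, 28, 22, 29, 47, 45, 40, 42, 41, 47, 29, 35, 70, 89, 84, 90, 88, 89, 33, 17, 12, 35, 132, 129, 125, 124, 116, 121]
```

Emit:
{"name": "send_rows", "arguments": {
  "series": [
    [[-0.005,0.034,0],[0,0,0],0.2],
    [[-0.005,0.034,0.035],[0,0,0],0.2],
    [[-0.005,0.034,0.075],[0,0,0],0.2],
    [[-0.005,0.034,0.115],[0,0,0],0.2],
    [[-0.005,0.034,0.137],[0,0,0],0.2]
  ]
}}

```text
time_s: 8.2
eef_pos: [0.6078, -0.2696, 0.1307]
orientation: [[0.992, 0.123, -0.005], [0.123, -0.992, 0.003], [-0.004, -0.004, -1.0]]
contact_force: [-0.1, 0.5, -0.4]
gripper_width: 0.068
grasp_force: 0.0
```

Emit:
{"name": "send_rows", "arguments": {
  "series": [
    [[0,0,0],[0,0,0],1],
    [[0,0,0],[0,0,0],1],
    [[0,0,0],[0,0,0],1],
    [[0,0,0],[0,0,0],1],
    [[0,0,0],[0,0,0],1]
  ]
}}

```text
time_s: 8.62
eef_pos: [0.6108, -0.2737, 0.1374]
orientation: [[0.993, 0.12, 0.004], [0.12, -0.993, -0.001], [0.004, 0.002, -1.0]]
contact_force: [-0.4, -1.3, -0.4]
gripper_width: 0.0076
grasp_force: 0.5
```

Emit:
{"name": "send_rows", "arguments": {
  "series": [
    [[0,0,0],[0,0,0],1],
    [[0,0,0],[0,0,0],1],
    [[0,0,-0.01],[0,0,0],1],
    [[0,0,-0.03],[0,0,0],1],
    [[0,0,-0.06],[0,0,0],1]
  ]
}}

```text
time_s: 9.03
eef_pos: [0.6075, -0.2724, 0.1936]
orientation: [[0.993, 0.12, -0.005], [0.12, -0.993, 0.002], [-0.005, -0.002, -1.0]]
contact_force: [0.9, 0.4, -0.6]
gripper_width: 0.0036
grasp_force: 60.3
```

Emit:
{"name": "send_rows", "arguments": {
  "series": [
    [[0,0,-0.035],[0,0,0],1],
    [[0,-0.02,-0.055],[0,0,0],1],
    [[0,-0.06,-0.055],[0,0,0],1],
    [[0,-0.1,-0.055],[0,0,0.2],1],
    [[0,-0.14,-0.055],[0,0,0.4],1]
  ]
}}

```text
time_s: 9.45
eef_pos: [0.5922, -0.1334, 0.2512]
orientation: [[0.997, 0.083, 0.001], [0.083, -0.997, 0.0], [0.001, 0.0, -1.0]]
contact_force: [1.0, 0.0, -1.5]
gripper_width: 0.0041
grasp_force: 60.3
```

Emit:
{"name": "send_rows", "arguments": {
  "series": [
    [[0,-0.04,0],[0,0,0.3],1],
    [[0,-0.08,0],[0,0,0.3],1],
    [[0,-0.12,0],[0,0,0.3],1],
    [[0,-0.16,0],[0,0,0.3],1],
    [[0,-0.2,0],[0,0,0.3],1]
  ]
}}

```text
time_s: 9.87
eef_pos: [0.5749, 0.0666, 0.2509]
orientation: [[0.998, 0.059, 0.001], [0.059, -0.998, 0.0], [0.001, -0.0, -1.0]]
contact_force: [0.6, 0.5, -0.6]
gripper_width: 0.0031
grasp_force: 60.3
```

Emit:
{"name": "send_rows", "arguments": {
  "series": [
    [[0,-0.035,0],[0,0,0],1],
    [[0,-0.05,0],[0,0,0],1],
    [[0,-0.05,0],[0,0,0],1],
    [[0,-0.05,0],[0,0,0],1],
    [[0,-0.05,0],[0,0,0],1]
  ]
}}

```text
time_s: 10.28
eef_pos: [0.5727, 0.1133, 0.2504]
orientation: [[0.998, 0.058, 0.0], [0.058, -0.998, -0.001], [0.0, 0.001, -1.0]]
contact_force: [-0.1, -0.0, -1.4]
gripper_width: 0.0035
grasp_force: 60.3
```

Emit:
{"name": "send_rows", "arguments": {
  "series": [
    [[-0.016,-0.021,0.03],[0,0,0],1],
    [[-0.016,-0.021,0.07],[0,0,0],1],
    [[-0.016,-0.021,0.11],[0,0,0],1],
    [[-0.016,-0.021,0.14],[0,0,0],1],
    [[-0.016,-0.021,0.15],[0,0,0],1]
  ]
}}

```text
time_s: 10.7
eef_pos: [0.5524, 0.1318, 0.0958]
orientation: [[0.998, 0.057, -0.007], [0.057, -0.998, -0.003], [-0.007, 0.003, -1.0]]
contact_force: [-0.3, 0.4, -0.7]
gripper_width: 0.0035
grasp_force: 60.3
```

Emit:
{"name": "send_rows", "arguments": {
  "series": [
    [[0,0,0.004],[0,0,0],1],
    [[0,0,0.01],[0,0,0],1],
    [[0,0,0.016],[0,0,0],1],
    [[0,0,0.023],[0,0,0],1],
    [[0,0,0.027],[0,0,0],1]
  ]
}}

```text
time_s: 11.12
eef_pos: [0.5561, 0.1349, 0.0734]
orientation: [[0.998, 0.059, 0.002], [0.059, -0.998, 0.001], [0.002, -0.001, -1.0]]
contact_force: [0.0, 0.1, -1.3]
gripper_width: 0.0036
grasp_force: 60.3
```

Emit:
{"name": "send_rows", "arguments": {
  "series": [
    [[0,0,0.004],[0,0,0],1],
    [[0,0,0.008],[0,0,0],1],
    [[0,0,0.012],[0,0,0],1],
    [[0,0,0.014],[0,0,0],1],
    [[0,0,0.014],[0,0,0],1]
  ]
}}

```text
time_s: 11.53
eef_pos: [0.555, 0.1348, 0.0584]
orientation: [[0.998, 0.059, -0.001], [0.059, -0.998, -0.0], [-0.001, 0.0, -1.0]]
contact_force: [0.0, -0.1, -1.8]
gripper_width: 0.0036
grasp_force: 60.3
```

Emit:
{"name": "send_rows", "arguments": {
  "series": [
    [[0,0,0.001],[0,0,0],1],
    [[0,0,0.002],[0,0,0],1],
    [[0,0,0.002],[0,0,0],1]
  ]
}}

```text
time_s: 11.78
eef_pos: [0.5555, 0.1348, 0.0571]
orientation: [[0.998, 0.059, 0.0], [0.059, -0.998, 0.0], [0.0, -0.0, -1.0]]
contact_force: [-0.8, 0.4, -1.7]
gripper_width: 0.0038
grasp_force: 60.4
```

Emit:
{"name": "send_rows", "arguments": {
  "series": [
    [[0,0,0.001],[0,0,0],1],
    [[0,0,0.002],[0,0,0],1],
    [[0,0,0.002],[0,0,0],1]
  ]
}}

```text
time_s: 12.03
eef_pos: [0.5558, 0.1353, 0.0569]
orientation: [[0.998, 0.059, 0.001], [0.059, -0.998, 0.001], [0.001, -0.001, -1.0]]
contact_force: [-5.3, -0.6, 16.0]
gripper_width: 0.0033
grasp_force: 62.4
```

Floor contact; release and lift.

Emit:
{"name": "send_rows", "arguments": {
  "series": [
    [[0,0,-0.003],[0,0,0],0.7],
    [[0,0,-0.003],[0,0,0],0.6],
    [[0,0,-0.003],[0,0,0],0.6],
    [[0,0,-0.003],[0,0,0],0.6],
    [[0,0,-0.01],[0,0,0],0.6]
  ]
}}

```text
time_s: 12.45
eef_pos: [0.5543, 0.1345, 0.0638]
orientation: [[0.998, 0.059, -0.002], [0.059, -0.998, -0.001], [-0.002, 0.001, -1.0]]
contact_force: [-0.7, -0.1, -0.5]
gripper_width: 0.0341
grasp_force: 0.0
```

Emit:
{"name": "send_rows", "arguments": {
  "series": [
    [[0,0,-0.02],[0,0,0],0.6],
    [[0,0,-0.06],[0,0,0],0.6],
    [[0,0,-0.1],[0,0,0],0.5],
    [[0,0.03,-0.14],[0,0,0],0.3],
    [[0,0.06,-0.17],[0,0,0],0.2]
  ]
}}

```text
time_s: 12.87
eef_pos: [0.5588, 0.083, 0.2313]
orientation: [[0.998, 0.064, 0.002], [0.064, -0.998, 0.001], [0.002, -0.001, -1.0]]
contact_force: [0.8, -0.3, -0.2]
gripper_width: 0.0656
grasp_force: 0.0
```

```bash
python3 - <<'E'
from h import *
a=vision.capture("scene")[:,:,::-1];b=vision.capture("side")[:,:,::-1]
A=cv2.resize(a[130:220,255:365],None,fx=3.6,fy=3.6,interpolation=cv2.INTER_CUBIC);B=cv2.resize(b[100:210,155:255],None,fx=2.945,fy=2.945,interpolation=cv2.INTER_CUBIC)
h=min(len(A),len(B));cv2.imwrite("pics/p5.png",np.hstack([A[:h],B[:h]]))
E
```

```text
(no output)
```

View pics/p5.png

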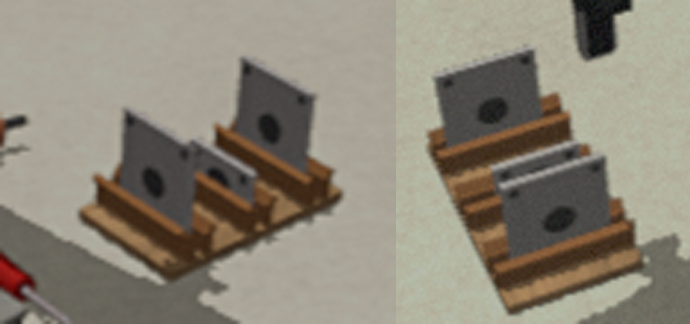

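Emit:
{"name": "send_rows", "arguments": {
  "series": [
    [[-0.04,0.2,-0.02],[0,0,-7],0.1],
    [[-0.04,0.2,-0.02],[0,0,-7],0.1],
    [[-0.04,0.2,-0.02],[0,0,-7],0.1],
    [[-0.04,0.2,-0.02],[0,0,-7],0],
    [[-0.04,0.2,-0.02],[0,0,-7],0]
  ]
}}

```text
time_s: 13.38
eef_pos: [0.5314, -0.1113, 0.2474]
orientation: [[0.799, 0.601, -0.0], [0.601, -0.799, 0.0], [-0.0, -0.0, -1.0]]
contact_force: [1.5, -0.2, 1.0]
gripper_width: 0.0852
grasp_force: 0.0
```

Emit:
{"name": "send_rows", "arguments": {
  "series": [
    [[0,0,0],[0,0,-7],0],
    [[0,0,0],[0,0,-7],0],
    [[0,0,0],[0,0,-7],0],
    [[0,0,0],[0,0,-7],0],
    [[0,0,0],[0,0,-7],0]
  ]
}}

```text
time_s: 13.8
eef_pos: [0.5319, -0.1096, 0.2471]
orientation: [[0.31, 0.951, -0.001], [0.951, -0.31, 0.0], [-0.0, -0.001, -1.0]]
contact_force: [0.2, 0.2, 0.1]
gripper_width: 0.0857
grasp_force: 0.0
```

Emit:
{"name": "send_rows", "arguments": {
  "series": [
    [[0,0,0],[0,0,-1.4],0],
    [[0,0,0],[0,0,-2.8],0],
    [[0,0,0],[0,0,-4.1],0],
    [[0,0,0],[0,0,-4.7],0],
    [[0,0,0],[0,0,-4.7],0]
  ]
}}

```text
time_s: 14.22
eef_pos: [0.532, -0.1095, 0.2471]
orientation: [[-0.091, 0.996, -0.0], [0.996, 0.091, 0.0], [0.0, -0.0, -1.0]]
contact_force: [-0.2, -0.8, -0.5]
gripper_width: 0.0856
grasp_force: 0.0
```

```bash
python3 - <<'E'
from h import *
s=env.state();im=vision.capture("wrist")[:,:,::-1];cv2.imwrite("pics/w6.png",im);b=vision.capture("side")[:,:,::-1];cv2.imwrite("pics/s6.png",b)
import pickle;pickle.dump(s,open('s6.pkl','wb'))
print(s['q'],s['joint_efforts'])
C=cam("side");f=lambda x,y:((x-396)/2.945+155-.3,y/2.945+100-.3)
for p,q in(((437,78),(535,50)),((500,190),(605,158))):
    a,c=plane(C,f(*p),.102),plane(C,f(*q),.102);print(((a+c)/2).round(4),np.linalg.norm(a-c))
W=cam("wrist",s)
for P in([.519,-.22,.126],[.526,-.165,.126],[.512,-.274,.126]):print(proj(W,P))
E
```

```text
[-0.03379461  0.20893235  0.14347962  1.81509808 -0.033008    1.12035048
  0.21203702] [ 1.48962219e-01 -4.18506289e+01  1.36287488e+00 -2.83161646e+01
  3.63263406e-02  3.19823957e-03  8.69691856e-01]
[0.5429 0.2609 0.102 ] 0.0778665770532437
[0.5541 0.1313 0.102 ] 0.0785746922689194
[241.30083101 259.2462003 ]
[251.41090881 215.36628935]
[232.19070581 298.31709121]
```

```bash
python3 - <<'E'
import cv2
g=cv2.imread("pics/w6.png").max(2)
for r in(215,225,235,245,259,275):print(r,g[r,215:275].tolist())
E
```

```text
215 [130, 132, 125, 127, 125, 129, 130, 133, 131, 133, 137, 133, 131, 128, 128, 136, 141, 134, 96, 110, 123, 136, 155, 153, 129, 115, 106, 86, 58, 75, 72, 75, 76, 74, 62, 67, 121, 122, 125, 125, 127, 124, 124, 126, 131, 131, 130, 132, 133, 135, 131, 135, 138, 133, 134, 128, 128, 128, 129, 128]
225 [122, 124, 128, 125, 130, 134, 138, 133, 133, 132, 128, 125, 128, 127, 132, 130, 133, 129, 101, 106, 116, 134, 137, 138, 135, 131, 119, 102, 77, 58, 76, 77, 77, 75, 76, 75, 80, 133, 138, 127, 127, 129, 129, 130, 130, 134, 136, 133, 131, 131, 127, 128, 129, 131, 133, 134, 131, 132, 132, 130]
235 [126, 127, 126, 130, 129, 136, 128, 129, 129, 120, 126, 123, 127, 124, 126, 125, 125, 136, 131, 100, 112, 124, 134, 137, 134, 130, 125, 112, 93, 67, 66, 66, 71, 71, 74, 76, 72, 82, 131, 133, 128, 125, 128, 128, 130, 133, 131, 126, 126, 124, 131, 123, 131, 123, 119, 130, 131, 126, 129, 130]
245 [170, 126, 128, 127, 120, 126, 128, 125, 123, 126, 127, 131, 130, 132, 134, 132, 133, 132, 139, 125, 100, 114, 125, 136, 136, 133, 131, 123, 100, 84, 60, 74, 73, 77, 73, 80, 71, 79, 135, 137, 133, 130, 134, 130, 134, 133, 134, 135, 131, 134, 129, 128, 125, 130, 131, 127, 127, 123, 127, 128]
259 [171, 174, 130, 120, 128, 126, 124, 126, 128, 131, 134, 136, 134, 136, 126, 129, 127, 131, 133, 134, 117, 95, 114, 128, 137, 139, 129, 130, 122, 103, 76, 62, 69, 69, 73, 72, 71, 73, 68, 130, 130, 127, 125, 129, 130, 126, 137, 134, 133, 132, 128, 127, 124, 126, 129, 126, 128, 124, 126, 126]
275 [166, 172, 168, 154, 120, 125, 128, 127, 126, 130, 129, 128, 130, 127, 123, 124, 126, 124, 125, 125, 129, 129, 99, 122, 128, 132, 131, 134, 131, 118, 101, 76, 61, 75, 67, 74, 72, 69, 67, 100, 124, 128, 131, 131, 129, 131, 124, 129, 131, 133, 128, 132, 125, 127, 128, 123, 119, 117, 129, 130]
```

Emit:
{"name": "send_rows", "arguments": {
  "series": [
    [[-0.04,-0.01,0],[0,0,-0.4],0],
    [[-0.08,-0.02,0.01],[0,0,-0.4],0],
    [[-0.109,-0.024,0.035],[0,0,-0.4],0],
    [[-0.109,-0.024,0.07],[0,0,-0.4],0],
    [[-0.109,-0.024,0.095],[0,0,-0.4],0]
  ]
}}

```text
time_s: 14.73
eef_pos: [0.5167, -0.2229, 0.1505]
orientation: [[-0.118, 0.993, -0.001], [0.993, 0.118, -0.001], [-0.001, -0.001, -1.0]]
contact_force: [0.5, 1.0, -0.1]
gripper_width: 0.0851
grasp_force: 0.0
```

Emit:
{"name": "send_rows", "arguments": {
  "series": [
    [[0,0,0.015],[0,0,0],0],
    [[0,0,0.027],[0,0,0],0],
    [[0,0,0.036],[0,0,0],0],
    [[0,0,0.044],[0,0,0],0],
    [[0,0,0.044],[0,0,0],0]
  ]
}}

```text
time_s: 15.15
eef_pos: [0.5177, -0.2199, 0.1073]
orientation: [[-0.124, 0.992, -0.001], [0.992, 0.124, 0.0], [0.001, -0.001, -1.0]]
contact_force: [-0.5, 1.8, -0.1]
gripper_width: 0.0849
grasp_force: 0.0
```

Emit:
{"name": "send_rows", "arguments": {
  "series": [
    [[0,0,0],[0,0,0],1],
    [[0,0,0],[0,0,0],1],
    [[0,0,0],[0,0,0],1],
    [[0,0,0],[0,0,0],1],
    [[0,0,0],[0,0,0],1]
  ],
  "force": 40
}}

```text
time_s: 15.57
eef_pos: [0.5184, -0.2204, 0.1089]
orientation: [[-0.124, 0.992, 0.001], [0.992, 0.124, -0.0], [-0.0, 0.001, -1.0]]
contact_force: [-0.9, 0.3, -0.4]
gripper_width: 0.0256
grasp_force: 0.0
```

Emit:
{"name": "send_rows", "arguments": {
  "series": [
    [[0,0,0],[0,0,0],1],
    [[0,0,0],[0,0,0],1],
    [[0,0,0],[0,0,0],1]
  ]
}}

```text
time_s: 15.82
eef_pos: [0.5181, -0.2203, 0.1084]
orientation: [[-0.124, 0.992, 0.0], [0.992, 0.124, -0.0], [-0.0, 0.0, -1.0]]
contact_force: [-0.3, 0.2, 0.2]
gripper_width: -0.0002
grasp_force: 0.0
```

```bash
python3 - <<'E'
from h import *
s=env.state();print(s['gripper_width'],s['grasp_force'],s['eef_pos'])
a=vision.capture("scene")[:,:,::-1];b=vision.capture("side")[:,:,::-1]
cv2.imwrite("pics/sc7.png",a);cv2.imwrite("pics/s7.png",b)
A=cv2.resize(a[140:290,110:270],None,fx=2.4,fy=2.4,interpolation=cv2.INTER_CUBIC);B=cv2.resize(b[200:384,190:370],None,fx=2.3,fy=2.3,interpolation=cv2.INTER_CUBIC)
h=min(len(A),len(B));print(A.shape,B.shape);cv2.imwrite("pics/p7.png",np.hstack([A[:h],B[:h]]))
E
```

```text
-0.00023387942094317093 0.0 [ 0.51806688 -0.22028554  0.10836622]
(360, 384, 3) (423, 414, 3)
```

View pics/p7.png

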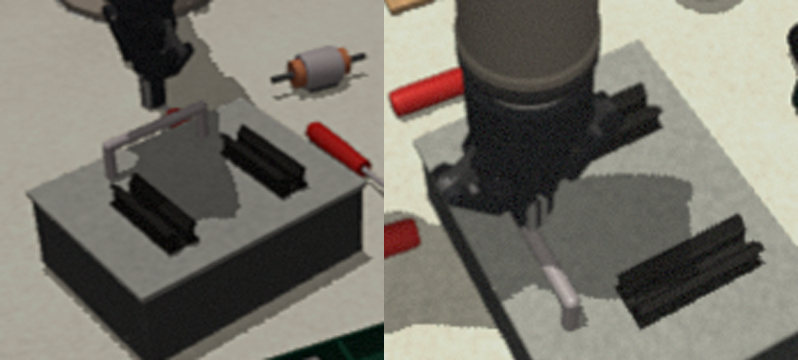

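```bash
python3 - <<'E'
from h import *
s=env.state()
S,D=cam("scene"),cam("side")
fs=lambda u:((u-[110,140])*2.4).round();fd=lambda u:((u-[190,200])*2.3+[384,0]).round()
for n,P in(('tcp',s['eef_pos']),('bar',[.518,-.22,.123]),('bar+',[.5115,-.1655,.123]),('bar-',[.5245,-.2745,.123]),('tipclosed',np.array(s['eef_pos'])+[0,0,.0])):print(n,fs(proj(S,P)),fd(proj(D,P)))
# triangulate tip and bar ends (scene crop, side crop)
iv=lambda u:np.array(u)/2.4+[110,140];jv=lambda u:(np.array(u)-[384,0])/2.3+[190,200]
for n,a,b in(('tip',(152,108),(540,226)),('bar- end',(108,149),(570,302))):print(n,tri(S,iv(a),D,jv(b)))
E
```

```text
tcp [157. 136.] [528. 245.]
bar [156. 124.] [528. 235.]
bar+ [201. 105.] [492. 174.]
bar- [108. 144.] [567. 301.]
tipclosed [157. 136.] [528. 245.]
tip (array([ 0.52385751, -0.22665057,  0.1463094 ]), np.float64(0.00383682892376203))
bar- end (array([ 0.52681323, -0.27556049,  0.11973119]), np.float64(0.0018118556731406793))
```

Emit:
{"name": "send_rows", "arguments": {
  "series": [
    [[0,0,0],[0,0,0],0.2],
    [[0,0,0],[0,0,0],0.2],
    [[0,0,0],[0,0,0],0.2],
    [[0,0,0],[0,0,0],0.2],
    [[0,0,0],[0,0,0],0.2]
  ]
}}

```text
time_s: 16.33
eef_pos: [0.5181, -0.2203, 0.1083]
orientation: [[-0.124, 0.992, 0.0], [0.992, 0.124, -0.0], [-0.0, 0.0, -1.0]]
contact_force: [0.6, 0.3, 0.8]
gripper_width: 0.0607
grasp_force: 0.0
```

Emit:
{"name": "send_rows", "arguments": {
  "series": [
    [[0,0,0.005],[0,0,0],0.2],
    [[0,0,0.01],[0,0,0],0.2],
    [[0,0,0.015],[0,0,0],0.2],
    [[0,0,0.018],[0,0,0],0.2],
    [[0,0,0.018],[0,0,0],0.2]
  ]
}}

```text
time_s: 16.75
eef_pos: [0.5173, -0.2199, 0.0891]
orientation: [[-0.124, 0.992, -0.002], [0.992, 0.124, 0.001], [0.001, -0.002, -1.0]]
contact_force: [0.6, -1.0, 0.3]
gripper_width: 0.0684
grasp_force: 0.0
```

```bash
python3 - <<'E'
from h import *
s=env.state();print(s['gripper_width'],s['contact_force'],s['eef_pos'])
S,D=cam("scene"),cam("side")
for n,C,im,ref in(("scene",S,vision.capture("scene"),cv2.imread('pics/sc7.png')),("side",D,vision.capture("side"),cv2.imread('pics/s7.png'))):
    cv2.imwrite(f"pics/{n}8.png",im[:,:,::-1])
    g=im.max(2);u=proj(C,[.518,-.22,.123]).round().astype(int)
    # lowest dark (gripper) pixel per column around the tool in scene
    if n=="scene":
        r=g[u[1]-25:u[1]+6,u[0]-24:u[0]+25:2]
        for row,l in zip(range(u[1]-25,u[1]+6,2),r[::2]):print(row,' '.join('%3d'%v for v in l))
        print(u)
E
```

```text
0.06842063575445773 [ 0.62419981 -1.03130378  0.32797775] [ 0.51730155 -0.21994907  0.08913314]
167 169 170 170 153  26   8  13  10  73  92  18  19  27  67  82  33  18  17  34  30  15  91 107 104 106
169 169 168 169 173 105  32  15  24   8  86  48  15  77 105  64  20  17  16  24  22  17  88 106 107 103
171 169 169 169 172 158  40  17  14  12  81  83  14  16  17  19  16  16  17  13   7  10  86 105 104 105
173 171 170 170 169 167  55   7  13  13  57 105  30  14  18  61  63  14  18  10  13   7  85 106 104 105
175 171 169 169 170 174  65  12  10  11  64 135  97  54   9  82  71  13  14  40  32  14  85 106 104 105
177 170 169 170 171 172  86  12  13   8  32 119 121  94  17  27  77  12  15  20  28  12  85 107 104 103
179 167 166 170 170 172 102  10   8   6  29  97  93  99  37  15  16  18  17  21  21  13  81 105 104 103
181 169 170 169 170 172 128   4   7  45 134 147  93  82  64  19  14  16  17  19   8  45  87 103 105 106
183 170 170 170 169 170 174 116 130 175 172 170 119  96  68  27  18  19  14  38  78  90  87  77 104 103
185 169 169 170 170 171 170 171 172 171 169 170 172 120  84  67  29  11  19  54  89  83  75  66  99  91
187 170 169 169 169 170 170 170 168 168 171 170 171 176  90  67  31  12  21  36  74  67  71  60  74  72
189 170 169 170 168 170 169 169 169 170 170 172 170 146  79  66  47  18  19  29  72  80  76  61  73  73
191 169 170 171 170 170 170 170 171 173 166 129  87  83  81  61  48  14  19  26  76  72  75  64  74  72
193 169 170 170 170 169 171 168 166 109  85  83  80  71  79  58  50   8  21  52  73  73  75  65  68  70
195 169 169 171 171 169 155 110  83  82  77  72  77 149 108  67  61  45  70  77  75  71  75  65  68  74
197 170 170 165 144 139 132  82  74  75 116 113  82  73  75  77  72  75  74  73  75  74  73  72  74  73
[175 192]
```

```bash
python3 - <<'E'
from h import *
S=cam("scene")
for x in(.552,.560):
  for z in(.09,.1,.11,.12,.13,.14):print(x,z,proj(S,[x,-.216,z]).round(1))
E
```

```text
0.552 0.09 [184.  209.1]
0.552 0.1 [183.7 205.7]
0.552 0.11 [183.4 202.3]
0.552 0.12 [183.  198.9]
0.552 0.13 [182.7 195.4]
0.552 0.14 [182.4 191.8]
0.56 0.09 [185.5 210.8]
0.56 0.1 [185.2 207.4]
0.56 0.11 [184.9 203.9]
0.56 0.12 [184.6 200.5]
0.56 0.13 [184.3 197. ]
0.56 0.14 [184.  193.4]
```

Emit:
{"name": "send_rows", "arguments": {
  "series": [
    [[0,0,0.006],[0,0,0],0.2],
    [[0,0,0.012],[0,0,0],0.2],
    [[0,0,0.018],[0,0,0],0.2],
    [[0,0,0.018],[0,0,0],0.2],
    [[0,0,0.018],[0,0,0],0.5]
  ]
}}

```text
time_s: 17.27
eef_pos: [0.5176, -0.2201, 0.0716]
orientation: [[-0.124, 0.992, -0.001], [0.992, 0.124, 0.0], [0.0, -0.001, -1.0]]
contact_force: [-0.8, -1.0, 0.3]
gripper_width: 0.0575
grasp_force: 0.0
```

Emit:
{"name": "send_rows", "arguments": {
  "series": [
    [[0,0,0],[0,0,0],1],
    [[0,0,0],[0,0,0],1],
    [[0,0,0],[0,0,0],1],
    [[0,0,0],[0,0,0],1],
    [[0,0,0],[0,0,0],1]
  ]
}}

```text
time_s: 17.68
eef_pos: [0.5181, -0.2204, 0.0727]
orientation: [[-0.124, 0.992, 0.0], [0.992, 0.124, -0.0], [-0.0, 0.0, -1.0]]
contact_force: [-0.3, 0.5, 2.6]
gripper_width: 0.0104
grasp_force: 38.9
```

Emit:
{"name": "send_rows", "arguments": {
  "series": [
    [[0,0.0016,-0.006],[0,0,0],1],
    [[0,0.0034,-0.012],[0,0,0],1],
    [[0,0.0054,-0.0175],[0,0,0],1],
    [[0,0.0076,-0.0233],[0,0,0],1],
    [[0,0.0101,-0.0289],[0,0,0],1]
  ]
}}

```text
time_s: 18.1
eef_pos: [0.5276, -0.2191, 0.1016]
orientation: [[-0.124, 0.992, -0.001], [0.992, 0.124, -0.0], [0.0, -0.001, -1.0]]
contact_force: [-0.4, -1.6, -4.5]
gripper_width: 0.0107
grasp_force: 39.0
```

Emit:
{"name": "send_rows", "arguments": {
  "series": [
    [[0,0.0068,-0.0136],[0,0,0],1],
    [[0,0.0149,-0.0266],[0,0,0],1],
    [[0,0.024,-0.0389],[0,0,0],1],
    [[0,0.0342,-0.0503],[0,0,0],1],
    [[0,0.0342,-0.0503],[0,0,0],1]
  ]
}}

```text
time_s: 18.52
eef_pos: [0.5614, -0.215, 0.154]
orientation: [[-0.124, 0.992, -0.002], [0.992, 0.124, 0.0], [0.0, -0.002, -1.0]]
contact_force: [-8.0, -1.9, 3.6]
gripper_width: 0.0103
grasp_force: 39.5
```

Emit:
{"name": "send_rows", "arguments": {
  "series": [
    [[0,0.0111,-0.0105],[0,0,0],1],
    [[0,0.0231,-0.02],[0,0,0],1],
    [[0,0.0359,-0.0284],[0,0,0],1],
    [[0,0.0493,-0.0356],[0,0,0],1],
    [[0,0.0493,-0.0356],[0,0,0],1]
  ]
}}

```text
time_s: 18.93
eef_pos: [0.6127, -0.2089, 0.191]
orientation: [[-0.125, 0.992, 0.002], [0.992, 0.125, -0.001], [-0.001, 0.002, -1.0]]
contact_force: [-8.3, 0.9, 12.2]
gripper_width: 0.0099
grasp_force: 41.6
```

Emit:
{"name": "send_rows", "arguments": {
  "series": [
    [[0,0,0],[0,0,0],1],
    [[0,0,0],[0,0,0],1],
    [[0,0,0],[0,0,0],1],
    [[0,0,0],[0,0,0],1],
    [[0,0,0],[0,0,0],1]
  ]
}}

```text
time_s: 19.35
eef_pos: [0.6102, -0.2091, 0.1898]
orientation: [[-0.123, 0.992, -0.0], [0.992, 0.123, -0.0], [-0.0, -0.0, -1.0]]
contact_force: [-8.1, 1.1, 11.4]
gripper_width: 0.0104
grasp_force: 41.5
```

```bash
python3 - <<'E'
from h import *
s=env.state();print(s['gripper_width'],s['contact_force'],s['eef_pos'],s['grasp_force'],s['joint_vel'].round(3))
b=vision.capture("side")[:,:,::-1];cv2.imwrite("pics/s9.png",b);a=vision.capture("scene")[:,:,::-1];cv2.imwrite("pics/sc9.png",a)
# predicted lid corners at angles for line checks
S,D=cam("scene"),cam("side");H=np.array([.687,-.1995,.080]);ex=np.array([.9925,.123,0]);ey=np.array([-.123,.9925,0]);ez=np.array([0,0,1.])
# free edge outside corner nearest +y / -y, top face: x=-203, z=+8 (shut) from hinge
for th in(40,45,50,55):
    c,t=np.cos(np.radians(th)),np.sin(np.radians(th))
    X=ex*c-ez*t;Z=ez*c+ex*t
    print(th,[(proj(C,H+X*-.203+Z*.008+ey*y).round(0)).tolist() for C in(S,D) for y in(-.132,.132)])
E
```

```text
0.0104246868460088 [-8.07995392  1.09970084 11.39261288] [ 0.61020936 -0.20912026  0.18984142] 41.53042674064636 [-0.001  0.001  0.    -0.001 -0.001 -0.001 -0.   ]
40 [[124.0, 182.0], [222.0, 143.0], [314.0, 342.0], [224.0, 204.0]]
45 [[126.0, 179.0], [225.0, 141.0], [323.0, 333.0], [231.0, 196.0]]
50 [[129.0, 177.0], [228.0, 138.0], [332.0, 325.0], [238.0, 188.0]]
55 [[132.0, 176.0], [232.0, 137.0], [343.0, 316.0], [246.0, 181.0]]
```

```bash
python3 - <<'E'
from h import *
D=cam("side");im=cv2.imread('pics/s9.png');g=cv2.GaussianBlur(im.max(2),(3,3),0)
H=np.array([.687,-.1995,.080]);ex=np.array([.9925,.123,0]);ey=np.array([-.123,.9925,0]);ez=np.array([0,0,1.])
for y in(-.125,-.11,-.095,-.08):
  for zz in(.008,):
    out=[]
    for th in np.arange(36,66,1.5):
        c,t=np.cos(np.radians(th)),np.sin(np.radians(th));X=ex*c-ez*t;Z=ez*c+ex*t
        u=proj(D,H+X*-.203+Z*zz+ey*y).round().astype(int);out.append(f"{th:.0f}:{g[u[1],u[0]]}")
    print(y,' '.join(out))
E
```

```text
-0.125 36:182 38:119 39:81 40:51 42:49 44:57 45:87 46:105 48:106 50:148 51:108 52:109 54:109 56:108 57:109 58:109 60:98 62:29 63:24 64:24
-0.11 36:114 38:80 39:78 40:52 42:52 44:53 45:52 46:51 48:94 50:153 51:104 52:110 54:106 56:109 57:76 58:26 60:25 62:23 63:31 64:26
-0.095 36:81 38:78 39:52 40:52 42:52 44:52 45:52 46:48 48:96 50:153 51:108 52:107 54:108 56:107 57:49 58:27 60:26 62:24 63:30 64:43
-0.08 36:40 38:41 39:43 40:44 42:41 44:42 45:42 46:41 48:99 50:155 51:109 52:108 54:105 56:79 57:56 58:74 60:74 62:48 63:72 64:77
```

Emit:
{"name": "send_rows", "arguments": {
  "series": [
    [[0,0.0015,-0.0015],[0,0,0],1],
    [[0,0.003,-0.003],[0,0,0],1],
    [[0,0.004,-0.0045],[0,0,0],1],
    [[0,0.004,-0.0045],[0,0,0],1],
    [[0,0.004,-0.0045],[0,0,0],1]
  ]
}}

```text
time_s: 19.87
eef_pos: [0.6146, -0.2086, 0.1921]
orientation: [[-0.124, 0.992, -0.0], [0.992, 0.124, -0.0], [-0.0, -0.0, -1.0]]
contact_force: [-4.8, -0.9, 6.0]
gripper_width: 0.01
grasp_force: 40.9
```

Emit:
{"name": "send_rows", "arguments": {
  "series": [
    [[0,0,0],[0,0,0],1],
    [[0,0,0],[0,0,0],1],
    [[0,0,0],[0,0,0],1],
    [[0,0,0],[0,0,0],1],
    [[0,0,0],[0,0,0],1]
  ]
}}

```text
time_s: 20.28
eef_pos: [0.6146, -0.2086, 0.1921]
orientation: [[-0.124, 0.992, -0.0], [0.992, 0.124, -0.0], [-0.0, -0.0, -1.0]]
contact_force: [-4.8, -2.2, 4.9]
gripper_width: 0.0099
grasp_force: 40.9
```

```bash
python3 - <<'E'
from h import *
s=env.state();print(s['gripper_width'],s['contact_force'],s['eef_pos'],s['grasp_force'])
D=cam("side");im=vision.capture("side");cv2.imwrite('pics/s10.png',im[:,:,::-1]);g=cv2.GaussianBlur(im.max(2),(3,3),0)
H=np.array([.687,-.1995,.080]);ex=np.array([.9925,.123,0]);ey=np.array([-.123,.9925,0]);ez=np.array([0,0,1.])
for y in(-.11,-.095):
    out=[]
    for th in np.arange(44,60,1):
        c,t=np.cos(np.radians(th)),np.sin(np.radians(th));X=ex*c-ez*t;Z=ez*c+ex*t
        u=proj(D,H+X*-.203+Z*.008+ey*y).round().astype(int);out.append(f"{th:.0f}:{g[u[1],u[0]]}")
    print(y,' '.join(out))
# plates unchanged?
r=cv2.imread('pics/side0.png')
E
```

```text
0.009893123982751184 [-4.76559352 -2.24549068  4.93960771] [ 0.61463305 -0.208555    0.19205669] 40.88756561279297
-0.11 44:51 45:51 46:50 47:53 48:52 49:57 50:125 51:148 52:111 53:104 54:106 55:104 56:106 57:109 58:59 59:28
-0.095 44:52 45:51 46:49 47:50 48:47 49:51 50:99 51:156 52:122 53:105 54:105 55:106 56:105 57:104 58:44 59:29
```

```bash
python3 -c "
from station import ticket
print(ticket.hand_in())"
```

```text
the job is handed in; nothing more can be done
None
```

I stood both plates in the rack's outer slots and let go of them, and handed the job in with the gripper holding the lid still at about 50 degrees (50–52 by my measurements); no verdict came back.

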